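# Hold down a recessed reset button with the flat key

## Task

The boxy grey bench controller has locked out and must be reset by the recessed button below the small rectangular opening in its lid. Draw the reset key (the plate that stands tallest in the slotted block, with a narrow tongue below) up out of its slot by its top edge, put its tongue down through the opening and gently press the button all the way down. Finish while the gripper still holds the key upright with the button pressed fully down - do not let go or lift - and leave the two blank plates, the marker pen and the spirit lamp where they are.

Things in the scene. Friction and masses are not known exactly. Their poses are not given: they have to be found in the camera images.
- reset_key: Loose steel key, 90 g, upright in a slot of slot_block (tip 5 mm, top edge 125 mm above the bench; 40 mm stick out). Origin at the lower tip, z up along the key. Tongue z = 0 to 60 mm: 14 mm wide (y), 6 mm thick (x), tip narrowed to 10 x 4. Head z = 60 to 120 mm: flat plate 44 mm wide (y), 8 mm thick (x), fine grooves across its upper half. Grasp across the 8 mm. A half turn about z looks the same.
- slot_block: Dark-grey slotted block, fixed, 170 (its x) x 76 (y) x 85 mm high, on a flange 186 x 92 x 5 mm. Origin at the centre of its underside, z up. Three slots open at the top at x = -55, 0, +55 mm, each 10 mm along x, 47 mm along y, 80 mm deep. The key stands in one, a blank in each of the others, any order; their thickness lies along the block's x.
- blank_a: Loose plain steel plate 44 mm wide (y) x 8 mm thick (x) x 100 mm high without tongue, standing in a slot of the block; only 20 mm stick out, lower than the key. Origin at the centre of its underside, z up. To be left alone.
- blank_b: Second blank plate, same as blank_a. To be left alone.
- controller: Light-grey boxy bench controller, fixed to the bench, 150 mm (its x) x 130 mm (its y) x 90 mm high, a hollow housing with dark display and knob on its front (-x) face, flat lid on top. Origin at the centre of its underside, z up. All this stands in a flow cabinet open at the front (glass raised) whose clear glass right side wall stands at world y = -0.17 m, from x = 0.25 m back, up to z = 0.88 m: come in from the front.
- opening (a point): Centre of the rectangular opening in the controller's lid, at the lid's top surface (90 mm above the bench; x = -15 mm, y = 0 of the controller). 12 mm along x, 20 mm along y (this point's axes are the controller's), with a flat grey bezel. The lid is 8 mm thick; the space below it is wider than the opening.
- button_top (a point): Centre of the top face of the recessed reset button, a white pad 20 x 26 mm straight below the opening, 35 mm below the lid's top surface when not pressed. It moves straight down with the button.
- reset_button (a joint): Travel of the reset button in m: 0 released, 0.006 fully down at its stop. Spring return: about 3 N starts it moving, about 6 N takes it fully down; it rises again when not pressed.
- marker: Bystander: marker pen 126 mm long, 12 mm thick, lying loose and pointing ahead between the slotted block and the controller. Origin under its centre, length along its y.
- spirit_lamp: Bystander: small beige spirit lamp, 72 x 79 x 67 mm, loose, behind the work. Origin at the centre of its underside.

How it is judged (in metres and radians):
On the way, in this order (a step that is already met when the one before it is completed fails the run):
1. the key is lifted clear of the slotted block, held by the fingers (height (world z) of reset_key above 0.088 m and contact force between the fingers and reset_key above 1 N), for 0.1 s.
2. the tongue is through the opening in the lid (x of reset_key in the frame of opening between -0.007 and 0.007 m and y of reset_key in the frame of opening between -0.009 and 0.009 m and z of reset_key in the frame of opening below -0.01 m and contact force between the fingers and reset_key above 1 N), for 0.1 s.
At the end, for the whole second after the job is handed in: The button is at least 4.5 of its 6 mm down, the key's tip is through the opening (within 7 mm of its centre along x and 9 mm along y) and at least 35 mm below the lid's top, the key is upright within 0.2 rad and the fingers still bear on it with more than 1 N, all through the last second (value of joint reset_button above 0.0045 m and x of reset_key in the frame of opening between -0.007 and 0.007 m and y of reset_key in the frame of opening between -0.009 and 0.009 m and z of reset_key in the frame of opening below -0.035 m and angle between reset_key's own z axis and vertical below 0.2 rad and contact force between the fingers and reset_key above 1 N); the arm keeps its last pose, push and grip.
It fails at once if the key bears on the controller or its button with more than 40 N (contact force between reset_key and controller above 40 N).
It fails at once if a blank plate is moved by more than 15 mm (distance of any of blank_a, blank_b from where it was at the start of the episode above 0.015 m).
It fails at once if the marker or spirit lamp is moved by more than 30 mm (distance of any of marker, spirit_lamp from where it was at the start of the episode above 0.03 m).
It also fails if it takes over 45 s, if anything falls off the work surface, if the arm or the gripper's body presses on something with over 40 N, if the wrist force passes 120 N, or if a joint passes its speed limit or range.

## Robot

A 6-joint arm with a two-finger parallel gripper is mounted at the origin on a cart in front of the work surface, level with it; the furniture and walls round the work are solid. World frame = base frame: x ahead of the robot, y to its left, z up, the work surface at z = 0. Lengths are in mm, angles in rad, forces in N, time in s.
With the tool pointing down it reaches from about 350 to 725 mm from the base axis. Payload 4.3 kg.
Tool frame: the origin (TCP) lies at the very end of the fingers, on their centre line; the grasp point (between the pads) lies 19 mm behind it (env.pinch_z is the distance from the TCP to the grasp point, in mm); z points along the fingers, y is the line along which they close (so a half turn about z gives the same grasp; the last joint's range is limited). The gripper opens to 85 mm and grips with 20 to 120 N. Pads are 22 mm wide; open, the fingers measure 114 mm over their backs; the gripper's body (76 mm by 85 mm) begins 54 mm behind the grasp point. The pads swing forward as they close: fully open they stand 13 mm farther back than shut.
Start: joints at [1.202, 0.377, 0.081, 1.274, 0, 1.46], TCP at [147.16, 555.887, 231.329] pointing down, gripper open.
Joint ranges: [-2.72, 2.72], [-0.84, 1.66], [-1.02, 1.22], [-1.77, 2.12], [-1.37, 1.28], [-3.14, 3.14]. Speed limits (rad/s): [2.57, 2.57, 3.14, 3.14, 3.14, 3.14].

## Interface

Orientations are given as a unit quaternion [x, y, z, w].
In Python, from bench import env gives the robot as it stands.
- The arm moves only by the shell command python3 -m jog 'ROWS' [FORCE]. ROWS is text: rows parted by semicolons, each of 7 numbers parted by spaces: the closure, from 0 (fully open) to 1 (shut), then the shift along the tool's x, y, z in m, then the turn, a rotation vector about the tool's x, y, z in degrees. A call has 1 to 20 rows; each row shifts and turns the commanded pose from where the row before left it, along the tool's axes as they then stand; what a row does not reach is not made up. A row lasts 1/10 s, in which the tool goes at most 50 mm and 8.59 degrees, less where a joint would pass 70% of its speed; a pose out of reach is approached as far as the arm can. A call with a gripper value outside its range is refused whole. The fingers move at their own pace and stop on an object; FORCE is the grip in N (left out, the last holds). Time passes only in rows, so rows that do not move let the fingers close. It gives the time, the measured TCP pose, the force, the opening and the grip force at its end, in the units of the state.
- env.get_state(): the state, without advancing time (a new reading comes with each control period).
- env.snapshot(name): name is "scene" or "side" or "wrist"; returns a dict with "pixels" (400x640x3 uint8, blue, green, red), "fx", "fy", "cx", "cy" (pixels), "camera_from_world" (4x4, takes a point from world to camera coordinates). Camera axes: x right, y down, z forward; pixel columns grow to the right and rows downward; lengths in mm; the calibration is good to about 2 mm. The wrist camera is an equidistant fisheye: a pixel r from the principal point sees the ray r / f radians off the axis. A picture is of the moment at which its call begins. There is no depth.
- env.finish_job(): hands the job in; it is judged then, once.
Trained networks look in a picture, given as the dict that the camera call returned (one of the last four; its "shot" number tells which), for a name from the list of things; names that differ only in an ending like _2 or _b are one class to them, and where a whole thing is asked for, a point or a joint stands for the part that bears it (a point fixed in the world has none). Each returns a list of dicts, best first, with "confidence" (0 to 1); they miss things now and then, are a little off and sometimes report something else, mostly with a low value. They report only what shows in the picture. A call takes as long as a camera call.
- env.recognise(picture, query): "xyz" ([x, y, z] in mm, in the coordinates of the camera as it stood for that picture, good to about 4 mm: the middle of the surface that is visible of it).
- env.outline_of(picture, query): "region" (400x640 bool, what is visible of it).
The state is a dict: "clock": time; "qpos": joint angles; "joint_velocities": joint speeds; "effort": joint torques, N m; "tcp_pos": TCP position; "tcp_rot": TCP orientation; "ft_force": force on the tool from outside, world axes, zero at the start; "ft_torque": the same for the moment, N m; "gripper_width": finger opening in mm; "grasp_force": force on a finger pad.
Only numpy, scipy, OpenCV 4.12 (cv2) and the standard library are available. Lean on these libraries where they do the work, as an engineer would, in place of code of your own. Each camera call takes 0.05 s, during which the arm holds its last target. There are 200 camera calls.

## Working session

There is one attempt and no reset: what is moved stays moved. The work goes in short steps, Python scripts to look and compute and a shell command to move; the robot and the scene stay as the last step left them, time stands still between calls to the robot, and variables do not carry over. Pictures are saved under pics/ and viewed, at most 10 in all, crops included, and the job is handed in when it is done.

```bash
mkdir -p pics; cat > h.py <<'E'
from bench import env
import numpy as np, cv2
from scipy.spatial.transform import Rotation as R
np.set_printoptions(precision=1,suppress=True)
def snap(n,f=None):
    p=env.snapshot(n)
    if f: cv2.imwrite('pics/'+f+'.png',p['pixels'])
    return p
def rec(p,q,k=2):
    T=np.linalg.inv(p['camera_from_world'])
    for d in env.recognise(p,q)[:k]:
        print(q,round(d['confidence'],2),(T@np.append(d['xyz'],1))[:3])
def onplane(p,uv,z):
    T=np.linalg.inv(p['camera_from_world'])
    d=T[:3,:3]@np.array([(uv[0]-p['cx'])/p['fx'],(uv[1]-p['cy'])/p['fy'],1]);o=T[:3,3]
    return o+d*(z-o[2])/d[2]
def proj(p,X):
    c=(p['camera_from_world']@np.append(X,1))[:3]
    return np.array([p['fx']*c[0]/c[2]+p['cx'],p['fy']*c[1]/c[2]+p['cy']])
E
python3 - <<'E'
from h import *
for n in('scene','side'):
    p=snap(n,n+'1'); print(n,np.linalg.inv(p['camera_from_world'])[:3,3],p['fx'])
    for q in('reset_key','slot_block','blank_a','controller','opening','button_top','marker','spirit_lamp'): rec(p,q)
s=env.get_state();print(R.from_quat(s['tcp_rot']).as_matrix(),s['tcp_pos'],s['clock'])
a=cv2.imread('pics/scene1.png');b=cv2.imread('pics/side1.png')
E
```

```text
scene [267.7 452.9 873.3] 455.9374832657204
reset_key 0.81 [463.2  28.7 109.2]
slot_block 0.78 [501.3  27.   85.4]
blank_a 0.51 [565.3  -2.9  96.4]
controller 0.61 [518.4 269.5  90.1]
controller 0.41 [533.6 125.1  12.9]
opening 0.87 [522.  270.9  89.6]
marker 0.54 [533.6 127.2   9.9]
marker 0.19 [512.6  10.4  99.5]
spirit_lamp 0.95 [735.1 184.1  42. ]
side [479.1 835.  614. ] 426.447334325846
reset_key 0.65 [460.7  38.1 105.9]
slot_block 0.62 [508.3  38.4  55.2]
blank_a 0.57 [512.2  14.1  97.8]
blank_a 0.54 [563.8  -0.6  93.6]
controller 0.7 [531.9 304.   87.9]
opening 0.67 [531.2 303.7  86.3]
spirit_lamp 0.58 [728.3 188.2  36.9]
[[-1.   0.3  0. ]
 [ 0.3  1.   0. ]
 [-0.   0.  -1. ]] [147.2 555.9 231.4] 0.9
```

View pics/scene1.png

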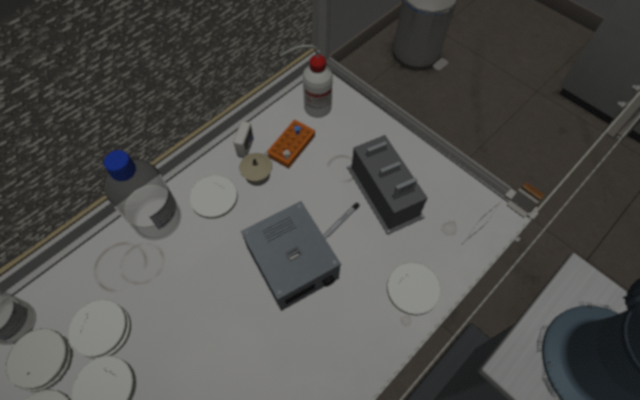

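View pics/side1.png

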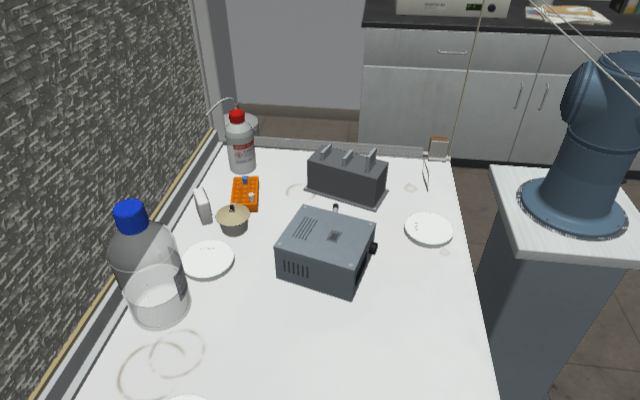

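The scene view shows the block at (390,180), with the key in the near slot at (405,185). The opening is at (294,254) and the marker at (342,220). The side view has the opening at (333,237) and the key at (370,155). The networks' ranges disagree, so I'll triangulate.

```bash
python3 - <<'E'
from h import *
P={n:snap(n) for n in('scene','side')}
for n,p in P.items():
    for q,z in(('reset_key',None),('blank_a',None),('opening',90),('controller',None),('marker',6),('slot_block',None)):
        for d in env.outline_of(p,q)[:2]:
            m=d['region'].astype(np.uint8)
            if m.sum()<5: continue
            v,u=np.nonzero(m); c=np.array([u.mean(),v.mean()])
            print(n,q,round(d['confidence'],2),m.sum(),c, onplane(p,c,z or 100)[:2],cv2.minAreaRect(np.c_[u,v].astype(np.float32)))
a=cv2.resize(P['scene']['pixels'][125:315,235:430],None,fx=4,fy=4,interpolation=cv2.INTER_CUBIC)[:,:,:]
b=cv2.resize(P['side']['pixels'][140:300,265:395],None,fx=5,fy=5,interpolation=cv2.INTER_CUBIC)
cv2.imwrite('pics/sc.png',cv2.resize(a,(600,585)));cv2.imwrite('pics/sd.png',cv2.resize(b,(487,600)))
E
```

```text
scene reset_key 0.83 300 [404.8 187.8] [463.2  24.4] ((404.87066650390625, 187.69830322265625), (12.474113464355469, 29.15003204345703), 66.80140686035156)
scene blank_a 0.58 166 [377.  148.5] [563.   -6.6] ((376.97412109375, 148.43966674804688), (8.403613090515137, 21.665565490722656), 66.80140686035156)
scene blank_a 0.5 140 [389.8 169.2] [511.8  12.8] ((390.064453125, 169.1675262451172), (7.251376628875732, 21.107967376708984), 68.96248626708984)
scene opening 0.79 6383 [291.7 254.6] [520.4 273.4] ((292.3233947753906, 253.49710083007812), (89.50546264648438, 75.7050552368164), 61.189208984375)
scene opening 0.68 3892 [386.5 186.2] [493.4  41.8] ((387.5647888183594, 183.17794799804688), (96.33875274658203, 53.368839263916016), 58.671302795410156)
scene controller 0.85 6496 [292.  254.5] [517.  275.2] ((292.8232727050781, 254.4805450439453), (90.18927764892578, 77.03736114501953), 62.59242630004883)
scene marker 0.78 223 [341.6 219.9] [530.3 126.5] ((341.54302978515625, 220.04617309570312), (5.148495674133301, 45.95789337158203), 47.04541015625)
scene slot_block 0.93 3999 [386.4 185
[... 269 characters left out ...]

side blank_a 0.64 112 [326.1 151.6] [562.    3.9] ((326.1922912597656, 151.96153259277344), (7.488452911376953, 17.47305679321289), 33.6900634765625)
side opening 0.72 32 [335.1 207.7] [523.3 190.9] ((335.0, 207.5), (7.0, 4.0), 90.0)
side opening 0.59 7042 [325.2 251.6] [528.9 312.8] ((324.3594970703125, 249.97853088378906), (98.80829620361328, 82.85690307617188), 18.152706146240234)
side controller 0.75 7123 [325.2 252.1] [527.9 324. ] ((324.0998840332031, 250.2823028564453), (100.48932647705078, 83.4192886352539), 17.927919387817383)
side slot_block 0.96 3590 [347.1 179.4] [506.7 106.8] ((346.83648681640625, 177.59283447265625), (85.62913513183594, 51.756431579589844), 15.422160148620605)
```

View pics/sc.png

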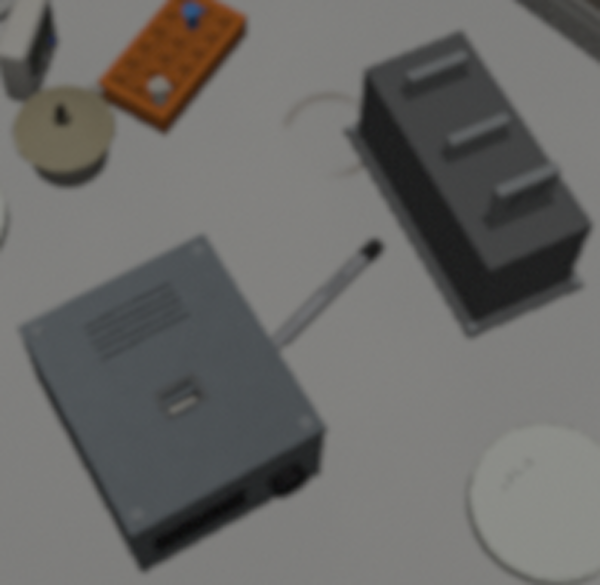

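The crop shows the lid corners at about (205,235), (325,430), (140,525) and (22,328), with the opening at (181,399). The block's top corners are at (365,72), (462,32), (590,228) and (492,268), and the key top is at about (525,180).

```bash
python3 - <<'E'
from h import *
p=snap('scene')
f=lambda uv,z:onplane(p,(235+uv[0]/3.077,125+uv[1]/3.077),z)[:2]
for name,pts,z in(('lid',[(205,235),(325,430),(140,525),(22,328)],90),('blk',[(365,72),(462,32),(590,228),(492,268)],85)):
    c=[f(q,z) for q in pts]; print(name,*c,'mean',np.mean(c,0)); 
    for i in range(4):
        d=c[(i+1)%4]-c[i]; print(np.linalg.norm(d),np.degrees(np.arctan2(d[1],d[0])))
print('open',f((181,399),90),'key',f((526,180),125),[f(q,105) for q in((437,66),(478,130))],f((498,187),125),f((556,169),125))
s=env.get_state();M=R.from_quat(s['tcp_rot']).as_matrix();print(M,s['tcp_pos'])
w=env.snapshot('wrist');C=w['camera_from_world'];print(C,w['fx'],w['cx'],w['cy'],'cam in tool',M.T@(np.linalg.inv(C)[:3,3]-s['tcp_pos']))
E
```

```text
lid [587.2 184.4] [444. 224.] [478.5 339.4] [619.5 308.2] mean [532.3 264. ]
148.6171319293465 164.57739539409414
120.48909063939388 73.34019282376963
144.39505948257988 -12.496594892794851
127.84463243052352 -104.61194505295869
blk [603.3  19. ] [579.  -52.9] [420.2   5.2] [445.5  71.2] mean [512.   10.6]
75.86959624401166 -108.7251422428399
169.05619445507233 159.89514730302568
70.60833641337457 68.99223494401507
166.199616153971 -18.295341828648017
open [517.6 270.8] key [461.3  29.5] [array([564.4,  -7.4]), array([512.4,  11.4])] [470.2  45.5] [453.3  10.3]
[[-1.   0.3  0. ]
 [ 0.3  1.   0. ]
 [-0.   0.  -1. ]] [147.1 555.9 231.3]
[[   0.3    1.    -0.  -574.7]
 [   0.9   -0.2    0.3  -41.2]
 [   0.3   -0.1   -0.9  381.2]
 [   0.     0.     0.     1. ]] 309.70691628693146 320.53866343393946 202.18830005388523 cam in tool [  83.6   -0.2 -142.6]
```

```bash
cat >> h.py <<'E'
def go(x,y,z,yaw):
    "tool shift (mm), before turning, and turn about tool z (deg) to put TCP at x,y,z with tool y at yaw, pointing down"
    s=env.get_state();M=R.from_quat(s['tcp_rot']).as_matrix()
    t=np.degrees(np.arctan2(M[1,1],M[0,1]))
    print('shift',M.T@(np.array([x,y,z])-s['tcp_pos']),'turn z',-((yaw-t+180)%360-180),'tilt',M[:,2].round(3),'clock',s['clock'],'tcp',s['tcp_pos'],'ft',s['ft_force'],'w',s['gripper_width'],s['grasp_force'],'q',np.round(s['qpos'],2))
E
python3 -c "
from h import *
go(461,29,215,-19.5)"
```

```text
shift [-438.2 -429.    16.3] turn z 94.67076932506053 tilt [ 0.  0. -1.] clock 1.7 tcp [147.2 555.9 231.3] ft [-0.5 -0.4 -0.1] w 85.29271688140282 0.0 q [ 1.2  0.4  0.1  1.3 -0.   1.5]
```

```bash
python3 -m jog '0.5 -.0243 -.0238 .0009 0 0 0;0.5 -.0243 -.0238 .0009 0 0 0;0.5 -.0243 -.0238 .0009 0 0 0;0.5 -.0243 -.0238 .0009 0 0 0;0.5 -.0243 -.0238 .0009 0 0 0;0.5 -.0243 -.0238 .0009 0 0 0;0.5 -.0243 -.0238 .0009 0 0 0;0.5 -.0243 -.0238 .0009 0 0 0;0.5 -.0243 -.0238 .0009 0 0 0;0.5 -.0243 -.0238 .0009 0 0 0;0.5 -.0243 -.0238 .0009 0 0 0;0.5 -.0243 -.0238 .0009 0 0 0;0.5 -.0243 -.0238 .0009 0 0 0;0.5 -.0243 -.0238 .0009 0 0 0;0.5 -.0243 -.0238 .0009 0 0 0;0.5 -.0243 -.0238 .0009 0 0 0;0.5 -.0243 -.0238 .0009 0 0 0;0.5 -.0243 -.0238 .0009 0 0 0' 
python3 -m jog '0.5 0 0 0 0 0 7.9;0.5 0 0 0 0 0 7.9;0.5 0 0 0 0 0 7.9;0.5 0 0 0 0 0 7.9;0.5 0 0 0 0 0 7.9;0.5 0 0 0 0 0 7.9;0.5 0 0 0 0 0 7.9;0.5 0 0 0 0 0 7.9;0.5 0 0 0 0 0 7.9;0.5 0 0 0 0 0 7.9;0.5 0 0 0 0 0 7.9;0.5 0 0 0 0 0 7.8;0.5 0 0 0 0 0 0;0.5 0 0 0 0 0 0'
python3 - <<'E'
from h import *
go(461,29,215,-19.5)
w=snap('wrist','w1')
rec(w,'reset_key');rec(w,'opening')
E
```

```text
clock: 3.5
tcp_pos: [461.0, 28.5, 215.2]
tcp_rot: [0.129, 0.992, 0.0, 0.0]
ft_force: [0.5, 0.5, -0.0]
gripper_width: 42.4
grasp_force: 0.0
clock: 4.9
tcp_pos: [460.4, 29.8, 215.2]
tcp_rot: [0.816, 0.578, 0.0, 0.0]
ft_force: [-0.5, 0.1, -0.6]
gripper_width: 42.7
grasp_force: 0.0
shift [-0.6  0.9  0.2] turn z 0.132280408871992 tilt [ 0.  0. -1.] clock 4.9 tcp [460.4  29.8 215.2] ft [-0.5  0.1 -0.6] w 42.696480179581464 0.0 q [-0.1  0.1 -0.3  1.2  0.   1.8]
reset_key 0.79 [464.2  34.4 126.4]
```

View pics/w1.png

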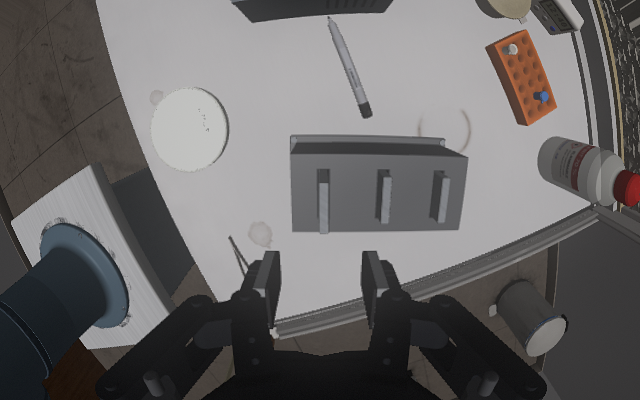

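The wrist view shows the key in the left slot, as a strip at about (323,172–234), with the fingers framing it. I'll unproject it with the fisheye model.

```bash
cat >> h.py <<'E'
def wproj(p,X):
    c=(p['camera_from_world']@np.append(X,1))[:3];r=np.hypot(c[0],c[1]);a=np.arctan2(r,c[2])
    return np.array([p['cx'],p['cy']])+p['fx']*a*c[:2]/r
def wray(p,uv,z):
    d=(np.array(uv,float)-[p['cx'],p['cy']])/p['fx'];a=np.hypot(*d)
    T=np.linalg.inv(p['camera_from_world']);v=T[:3,:3]@np.append(d/a*np.sin(a),np.cos(a));o=T[:3,3]
    return (o+v*(z-o[2])/v[2])[:2]
E
python3 - <<'E'
from h import *
w=snap('wrist')
a=np.radians(-19.5);ux=np.array([np.cos(a),np.sin(a)]);uy=np.array([-ux[1],ux[0]])
im=w['pixels'].copy()
for d in env.outline_of(w,'reset_key')[:1]:
    v,u=np.nonzero(d['region']);print(d['confidence'],u.min(),u.max(),v.min(),v.max())
for c0 in [np.array([461,29.])]:
    pts=[wproj(w,np.append(c0+sx*4*ux+sy*22*uy,z)) for z in(125,85) for sx,sy in((-1,-1),(1,-1),(1,1),(-1,1))];print(np.array(pts))
    for q in(pts[:4],pts[4:]): cv2.polylines(im,[np.round(np.array(q)*16).astype(int)],True,(0,0,255) if q is pts[:4] else (0,255,0),1,shift=4)
c=w['pixels'][120:250,280:480];o=im[120:250,280:480]
cv2.imwrite('pics/w2.png',np.hstack([cv2.resize(x[:,:90],None,fx=4.4,fy=4.4,interpolation=cv2.INTER_CUBIC) for x in(c,o)]))
E
```

```text
0.7 319 329 170 233
[[317.2 232.2]
 [326.9 232.1]
 [327.3 180.4]
 [317.  180.4]
 [317.7 214.6]
 [326.1 214.6]
 [326.4 169. ]
 [317.5 169. ]]
```

View pics/w2.png

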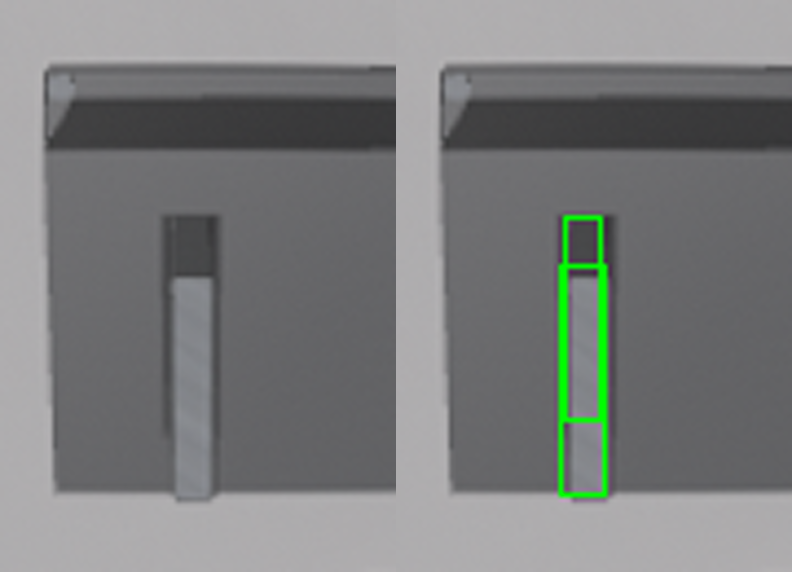

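```bash
python3 -c "
from h import *
go(462,28,95,-18.5)"
```

```text
shift [ -1.2   2.2 120.1] turn z -0.9760029345792418 tilt [ 0.  0. -1.] clock 5.15 tcp [460.3  29.8 215.1] ft [ 0.  -0.5  0. ] w 42.85456901335815 0.0 q [-0.1  0.1 -0.3  1.2  0.   1.8]
```

```bash
python3 -m jog '0.5 -.0012 .0022 .01 0 0 -1;0.5 0 0 .02 0 0 0;0.5 0 0 .02 0 0 0;0.5 0 0 .02 0 0 0;0.5 0 0 .02 0 0 0;0.5 0 0 .01 0 0 0;0.5 0 0 .01 0 0 0;0.5 0 0 .01 0 0 0;0.5 0 0 0 0 0 0;0.5 0 0 0 0 0 0' 60
python3 -m jog '1 0 0 0 0 0 0;1 0 0 0 0 0 0;1 0 0 0 0 0 0;1 0 0 0 0 0 0;1 0 0 0 0 0 0;1 0 0 0 0 0 0;1 0 0 0 0 0 0;1 0 0 0 0 0 0' 60
```

```text
clock: 6.15
tcp_pos: [462.2, 27.9, 95.3]
tcp_rot: [0.812, 0.584, 0.0, 0.0]
ft_force: [0.2, 0.6, 1.0]
gripper_width: 42.5
grasp_force: 0.0
clock: 6.95
tcp_pos: [462.6, 28.0, 95.7]
tcp_rot: [0.812, 0.584, 0.001, 0.0]
ft_force: [-0.4, 0.5, 5.9]
gripper_width: 6.9
grasp_force: 60.3
```

```bash
python3 -m jog '1 0 0 -.005 0 0 0;1 0 0 -.01 0 0 0;1 0 0 -.01 0 0 0;1 0 0 -.01 0 0 0;1 0 0 -.01 0 0 0;1 0 0 -.01 0 0 0;1 0 0 -.01 0 0 0;1 0 0 -.01 0 0 0;1 0 0 -.01 0 0 0;1 0 0 -.01 0 0 0;1 0 0 -.01 0 0 0;1 0 0 -.01 0 0 0;1 0 0 -.005 0 0 0;1 0 0 0 0 0 0;1 0 0 0 0 0 0' 60
python3 - <<'E'
from h import *
go(518,269,215,-15)
w=snap('wrist'); s=snap('scene');d=snap('side')
cv2.imwrite('pics/l.png',np.hstack([cv2.resize(w['pixels'],(480,300)),cv2.resize(d['pixels'][40:240,250:450],(300,300))]))
rec(w,'opening');rec(w,'reset_key')
E
```

```text
clock: 8.45
tcp_pos: [462.0, 27.9, 214.9]
tcp_rot: [0.812, 0.584, -0.0, -0.0]
ft_force: [0.2, 0.4, -0.5]
gripper_width: 7.3
grasp_force: 59.5
shift [246.4 -23.5  -0.1] turn z -3.52962863499107 tilt [-0.  0. -1.] clock 8.45 tcp [462.   27.9 214.9] ft [ 0.2  0.4 -0.5] w 7.345528127321836 59.49779570102692 q [-0.1  0.2 -0.3  1.2  0.   1.8]
opening 0.76 [500.4 201.8  40.1]
reset_key 0.77 [467.9  43.8 245. ]
```

View pics/l.png

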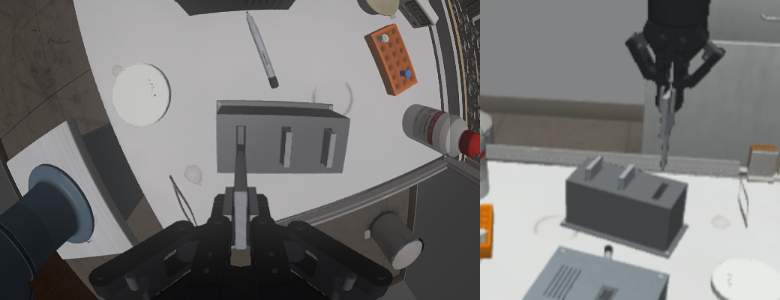

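The key is held upright and clear of the block, and both blanks are still in place. Next I move above the opening.

```bash
python3 -m jog '1 .0175 -.0017 0 0 0 0;1 .0175 -.0017 0 0 0 0;1 .0175 -.0017 0 0 0 0;1 .0175 -.0017 0 0 0 0;1 .0175 -.0017 0 0 0 0;1 .0175 -.0017 0 0 0 0;1 .0175 -.0017 0 0 0 0;1 .0175 -.0017 0 0 0 0;1 .0175 -.0017 0 0 0 0;1 .0175 -.0017 0 0 0 0;1 .0175 -.0017 0 0 0 0;1 .0175 -.0017 0 0 0 0;1 .0175 -.0017 0 0 0 0;1 .0175 -.0017 0 0 0 0;1 0 0 0 0 0 -3.5;1 0 0 0 0 0 0;1 0 0 0 0 0 0;1 0 0 0 0 0 0'
python3 - <<'E'
from h import *
go(518,269,215,-15)
w=snap('wrist'); np.save('w.npy',w['pixels']);a=np.radians(-15);ux=np.array([np.cos(a),np.sin(a)]);uy=np.array([-ux[1],ux[0]])
for n,c,sx,sy,z in(('open',(518,269),6,10,90),('tip',env.get_state()['tcp_pos'][:2],2,5,124.5)):
    print(n,*[wproj(w,np.append(np.array(c)+i*sx*ux+j*sy*uy,z)) for i,j in((-1,-1),(1,-1),(1,1),(-1,1))])
rec(w,'opening');rec(w,'controller')
c=cv2.resize(w['pixels'][140:260,240:400],(800,600),interpolation=cv2.INTER_CUBIC)
cv2.imwrite('pics/o.png',c)
E
```

```text
clock: 10.5
tcp_pos: [517.3, 267.6, 215.1]
tcp_rot: [0.794, 0.608, -0.0, -0.0]
ft_force: [-0.3, 0.3, -0.9]
gripper_width: 7.3
grasp_force: 59.5
shift [1.5 0.3 0.1] turn z -0.09510167754322651 tilt [-0. -0. -1.] clock 10.5 tcp [517.3 267.6 215.1] ft [-0.3  0.3 -0.9] w 7.2689837928057655 59.47018504142761 q [0.4 0.4 0.1 1.2 0.  2.2]
open [314.9 202.3] [328.  202.3] [328.1 181.1] [314.7 181.1]
tip [318.6 212.1] [323.6 212.1] [323.6 200.3] [318.6 200.4]
opening 0.71 [536.7 273.9  88.3]
```

View pics/o.png

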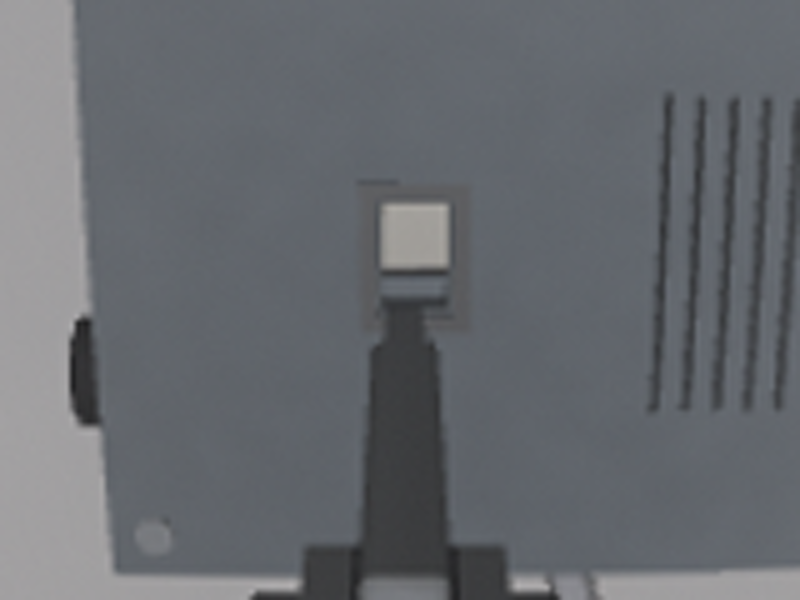

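The tip matches its predicted place (u ≈ 321). The opening spans u 316–330 and v 180–202, so its centre is about 1.3 mm further along ux than I assumed. I'll correct by about +1.8 mm in x and +1.6 mm in y, go down part way and check.

```bash
python3 -m jog '1 .0018 .0016 0 0 0 0;1 0 0 .01 0 0 0;1 0 0 .01 0 0 0;1 0 0 .005 0 0 0;1 0 0 .003 0 0 0;1 0 0 0 0 0 0;1 0 0 0 0 0 0;1 0 0 0 0 0 0'
python3 - <<'E'
from h import *
go(519.3,269,187,-15)
w=snap('wrist'); a=np.radians(-15);ux=np.array([np.cos(a),np.sin(a)]);uy=np.array([-ux[1],ux[0]])
t=env.get_state()['tcp_pos']
for n,c,sx,sy,z in(('open',(519.3,269),6,10,90),('tip',t[:2],2,5,t[2]-90.5)):
    print(n,*[wproj(w,np.append(np.array(c)+i*sx*ux+j*sy*uy,z)) for i,j in((-1,-1),(1,-1),(1,1),(-1,1))])
cv2.imwrite('pics/o2.png',cv2.resize(w['pixels'][155:245,260:380],(800,600),interpolation=cv2.INTER_CUBIC))
E
```

```text
clock: 11.45
tcp_pos: [519.6, 269.3, 187.5]
tcp_rot: [0.793, 0.609, 0.0, 0.0]
ft_force: [0.5, -0.7, -0.7]
gripper_width: 7.1
grasp_force: 59.5
shift [-0.3 -0.2  0.5] turn z -0.02712252348732136 tilt [ 0.  0. -1.] clock 11.45 tcp [519.6 269.3 187.5] ft [ 0.5 -0.7 -0.7] w 7.082083522287609 59.514251947402954 q [0.4 0.4 0.  1.2 0.  2.2]
open [313.5 215.2] [327.9 215.1] [328.1 192.1] [313.3 192.2]
tip [318.5 212.2] [323.5 212.2] [323.5 200.4] [318.5 200.4]
```

View pics/o2.png

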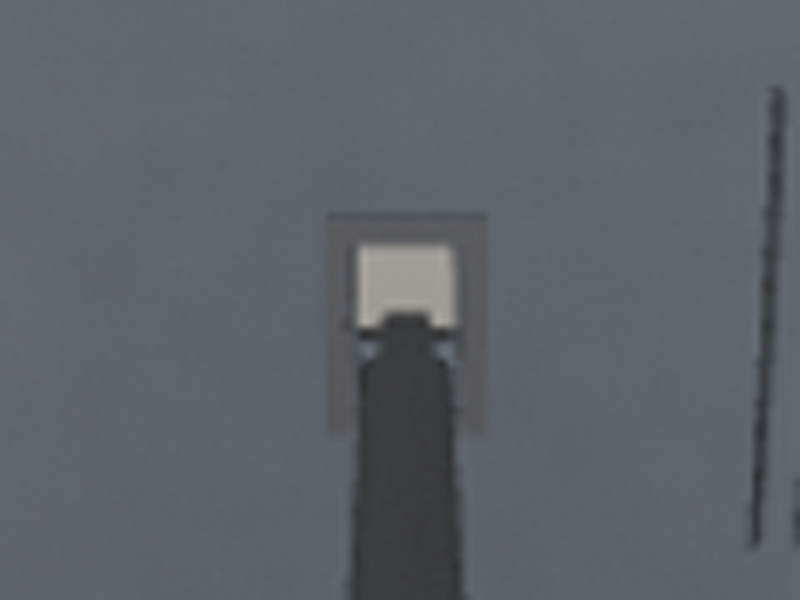

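The tip is centred over the opening (u ≈ 321 for both). Insert it, slowing down near the button.

```bash
python3 -m jog '1 .0005 0 .004 0 0 0;1 0 0 .004 0 0 0;1 0 0 .004 0 0 0;1 0 0 .004 0 0 0;1 0 0 .004 0 0 0;1 0 0 .004 0 0 0;1 0 0 .004 0 0 0;1 0 0 .004 0 0 0;1 0 0 .004 0 0 0;1 0 0 0 0 0 0;1 0 0 0 0 0 0'
python3 -m jog '1 0 0 .002 0 0 0;1 0 0 .001 0 0 0;1 0 0 .001 0 0 0;1 0 0 .001 0 0 0;1 0 0 .001 0 0 0;1 0 0 0 0 0 0;1 0 0 0 0 0 0'
```

```text
clock: 12.6
tcp_pos: [519.4, 269.6, 151.0]
tcp_rot: [0.793, 0.609, -0.0, -0.0]
ft_force: [0.1, -0.2, -0.6]
gripper_width: 7.0
grasp_force: 59.5
clock: 13.3
tcp_pos: [519.6, 269.7, 145.5]
tcp_rot: [0.794, 0.609, 0.0, 0.0]
ft_force: [-0.7, -0.8, 2.5]
gripper_width: 7.4
grasp_force: 59.9
```

Contact starts at TCP z ≈ 145.5, as expected. Now I press about 5 mm more.

```bash
python3 -m jog '1 0 0 .001 0 0 0;1 0 0 .001 0 0 0;1 0 0 0 0 0 0;1 0 0 0 0 0 0'; python3 -m jog '1 0 0 .001 0 0 0;1 0 0 .001 0 0 0;1 0 0 .001 0 0 0;1 0 0 0 0 0 0;1 0 0 0 0 0 0'
```

```text
clock: 13.7
tcp_pos: [519.6, 269.7, 143.3]
tcp_rot: [0.794, 0.609, 0.0, 0.0]
ft_force: [-0.7, -0.2, 3.8]
gripper_width: 6.9
grasp_force: 60.1
clock: 14.2
tcp_pos: [519.6, 269.7, 140.3]
tcp_rot: [0.794, 0.609, 0.0, 0.0]
ft_force: [-0.8, -0.8, 3.6]
gripper_width: 7.1
grasp_force: 60.4
```

```bash
python3 -m jog '1 0 0 .001 0 0 0;1 0 0 0 0 0 0;1 0 0 0 0 0 0'; python3 -m jog '1 0 0 .0007 0 0 0;1 0 0 0 0 0 0;1 0 0 0 0 0 0'
```

```text
clock: 14.5
tcp_pos: [519.7, 269.7, 139.7]
tcp_rot: [0.794, 0.609, 0.0, 0.0]
ft_force: [-0.6, -0.2, 7.1]
gripper_width: 6.8
grasp_force: 60.7
clock: 14.8
tcp_pos: [519.8, 269.8, 139.6]
tcp_rot: [0.793, 0.609, 0.001, 0.0]
ft_force: [-2.3, -0.0, 10.4]
gripper_width: 7.4
grasp_force: 61.3
```

The force has climbed to 10 N and z has stalled after about 6 mm of travel, so the button is at its stop. Handing in.

```bash
python3 -c "
from h import *
go(519.3,269,139,-15)
print(env.finish_job())"
```

```text
shift [-0.9 -0.3  0.6] turn z -0.026637879904797046 tilt [ 0.  0. -1.] clock 14.8 tcp [519.8 269.8 139.6] ft [-2.3 -0.  10.4] w 7.379000416346166 61.30155086517334 q [ 0.4  0.4 -0.1  1.1 -0.   2.2]
the job is handed in; nothing more can be done
None
```

I handed the job in at 14.8 s with the gripper still holding the key upright through the opening and pressing with about 10 N; z stalled after about 6 mm of travel, so the button should be at its stop, but the hand-in returned no verdict.

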